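Show the charged grinding jar to the code reader

TASK

Two look-alike closed steel grinding jars stand in a rack; one has its steel grinding slug inside and is clearly heavier, the other holds only a light dummy. Lift the left jar (as the robot sees them) clear of the rack by about 5 cm to feel its weight and set it back upright in its seat, then lift the right one just as high; keep the heavier one (changing over if need be) and finish while holding it, upright and motionless in the air, its middle 8 cm straight in front of the reader's window and level with it, with the other jar standing in its own seat. Never bring the lighter jar to the reader, and leave the other things on the bench where they are.

Things in the scene. Friction and masses are not known exactly. Their poses are not given: they have to be found in the camera images.
- jar_left_mid (a point): the jar in the left seat (larger y): a plain closed steel cylinder 54 mm in diameter and 75 mm tall with a ribbed lid; the point is on its axis half-way up (37.5 mm above its underside), z along its axis. Either jar may be the heavier; the jars weigh 0.25 to 0.85 kg and differ by at least 0.2 kg. The insert inside is loose and can shift by 2 mm.
- jar_left: the same left jar, origin at the centre of its underside, z up along its axis
- jar_right_mid (a point): the jar in the right seat (smaller y), outwardly identical; the point is on its axis half-way up
- jar_right: the same right jar, origin at the centre of its underside, z up along its axis
- jar_rack: fixed aluminium plate 110 mm (its x) by 260 mm (its y, through both seats) by 12 mm high, origin at the centre of its underside, z up; it has two round seats 62 mm wide, 150 mm apart, whose floors lie 5 mm above its underside (7 mm deep)
- left_seat (a point): centre of the left seat's floor; a seated jar's middle is 37.5 mm above it
- right_seat (a point): centre of the right seat's floor; a seated jar's middle is 37.5 mm above it
- reader: fixed code reader on a post: base 90x100 mm, head 62 mm wide and 38 mm high whose middle is 150 mm above the bench; origin on the bench below the head, and its window looks along its own -x (roughly towards the robot)
- window (a point): centre of the reader's window, 150 mm above the bench
- show_point (a point): point in the air 80 mm straight in front of the window (along the reader's -x) at the window's height, where the heavier jar's middle is to be held
- sieve_mid (a point): bystander: round grey metal test sieve, 70 mm across, 39 mm high, in front to the right; the point is half-way up its middle
- brush_mid (a point): bystander: cleaning brush with wooden handle lying flat, 189 mm long, 35 mm wide, 12 mm high, in front to the right; the point is half-way up its middle
- lab_timer_mid (a point): bystander: white timer standing up, 24x66x62 mm, behind the rack; the point is half-way up its middle
- small_beaker_mid (a point): bystander: small clear plastic beaker, 46 mm across, 42 mm high, in front to the right; the point is half-way up its middle
- bottle_mid (a point): bystander: white screw-cap bottle, 48 mm across, 96 mm high, behind the rack; the point is half-way up its middle
- notebook_mid (a point): bystander: notebook lying flat, 210x150 mm, 11 mm high, on the right; the point is half-way up its middle
Not all that is in view belongs to the job. What is shaped like the jar_right but orange is not meant.

How it is judged:
By the outcome, as a careful person would: the job done as asked, in the order asked, and still so for the second after the job is handed in, while the arm keeps its last pose, push and grip.
It also fails if it takes over 67 s, if anything falls off the work surface, if the arm or the gripper's body presses on something with over 40 N, if the wrist force passes 120 N, or if a joint passes its speed limit or range.

ROBOT

A 6-joint arm with a two-finger parallel gripper is mounted at the origin on a cart in front of the work surface, level with it; the furniture and walls round the work are solid. World frame = base frame: x ahead of the robot, y to its left, z up, the work surface at z = 0. Lengths are in m, angles in rad, forces in N, time in s.
With the tool pointing down it reaches from about 0.375 to 0.925 m from the base axis. Payload 5.7 kg.
Tool frame: the origin (TCP) lies midway between the tips of the shut fingers; the grasp point (between the pads) lies 19 mm behind it; z points along the fingers, x is the direction in which the jaws open and shut, and the axes are right-handed (so a half turn about z gives the same grasp; the last joint's range is limited). The gripper opens to 88 mm and grips with 3 to 60 N. Pads are 20 mm wide; open, the fingers measure 115 mm over their backs; the gripper's body (75 mm by 178 mm) begins 61 mm behind the grasp point.
Start: joints at [1.113, 0.359, 1.51, -0, 1.272, -0.115], TCP at [0.202, 0.565, 0.223] pointing down, gripper open.
Joint ranges: [-2.97, 2.97], [-1.01, 2.36], [0.21, 2.38], [-0.96, 4.11], [0.2, 2.71], [-2.98, 2.98]. Speed limits (rad/s): [2.39, 2.39, 3.14, 3.14, 3.14, 3.14].

INTERFACE

Orientations are given as a unit quaternion [x, y, z, w].
In Python, from bench import move_ptp, servo_line, goto_joints, move_gripper, sleep, inverse_kinematics, capture, PlanningError, close_job, spot_in, silhouettes, current_clock, current_joint_pos, current_qvel, current_joint_torque, current_position, current_orientation, current_force, current_torque, current_finger_gap gives the robot as it stands. Calls block until the motion is done:
- move_ptp(position, orientation): joint-space move of the TCP to a pose.
- servo_line(position, orientation=None, rate=0.15, contact_N=None): straight line of the TCP; orientation=None keeps the orientation; rate is the mean speed in m/s. With contact_N (N) it stops when the force on the tool has changed by that much, and returns True; else False.
- goto_joints(angles): joint-space move.
- move_gripper(opening): finger opening in m; the grip force is fixed at half the most; returns when the fingers have stopped.
- sleep(seconds).
- inverse_kinematics(position, orientation): joint angles nearest the present ones, or None.
- capture(name): name is "scene" or "top" or "wrist"; returns a dict with "image" (420x560x3 uint8, blue, green, red), "range_z" (420x560 float32, m along the optical axis (not along the pixel's ray), 0 where there is no reading), "intrinsics" (3x3 intrinsics, pixels), "k1" (the pictures are not rectified: a ray, as slopes to the right and down, at radius r is drawn at 1 + k1 r^2 times it, then the intrinsics apply), "R" (3x3) and "t" (3): a world point X has camera coordinates R X + t. Camera axes: x right, y down, z forward; pixel columns grow to the right and rows downward; lengths in m; the calibration is good to about 2 mm. A picture is of the moment at which its call begins.
A pose or a line that the arm cannot do raises PlanningError and nothing moves.
- close_job(): hands the job in, once; it reports no verdict.
Trained networks look in the newest picture that a camera, given by its name, has taken for a name from the list of things; names that differ only in an ending like _2 or _b are one class to them, and where a whole thing is asked for, a point or a joint stands for the part that bears it (a point fixed in the world has none). Each returns a list of dicts, best first, with "conf" (0 to 1); they miss things now and then, are a little off and sometimes report something else, mostly with a low value. They report only what shows in the picture. A call takes as long as a camera call. They do not tell look-alikes from the thing itself.
- spot_in(camera, query): "xy" ([column, row] in pixels, amid what is visible of it).
- silhouettes(camera, query): "region" (420x560 bool, what is visible of it) and "xy" ([column, row] in pixels, amid what is visible of it).
Readings, each from a call of its own:
- current_clock(): time.
- current_joint_pos(): joint angles.
- current_qvel(): joint speeds.
- current_joint_torque(): joint torques, N m.
- current_position(): TCP position.
- current_orientation(): TCP orientation.
- current_force(): force on the tool from outside, world axes, zero at the start.
- current_torque(): the same for the moment, N m.
- current_finger_gap(): finger opening in m.
Only numpy, scipy, OpenCV 4.12 (cv2) and the standard library are available. Lean on these libraries where they do the work, as an engineer would, in place of code of your own. Each camera call takes 0.05 s, during which the arm holds its last target.

## Working session

There is one attempt and no reset: what is moved stays moved. The work goes in short steps, each a Python script; the robot and the scene stay as the last script left them, time stands still between calls to the robot, and variables do not carry over. Pictures are saved under pics/ and viewed, and the job is handed in when it is done.

```bash
ls; mkdir -p pics
python3 - <<'E'
from bench import *
import cv2,numpy as np
for n in ["scene","top"]:
    c=capture(n); cv2.imwrite(f"pics/{n}0.png",c["image"]); print(n,c["intrinsics"].tolist(),c["k1"],c["R"].round(3).tolist(),c["t"].round(3).tolist())
    for q in ["jar_left","jar_right","jar_rack","reader","window","left_seat"]:
        print(q,[(np.round(d["xy"]).tolist(),round(d["conf"],2)) for d in spot_in(n,q)])
print(current_clock(),current_force(),current_orientation())
E
```

```text
pics
scene [[443.51551278357914, 0.0, 278.99565376087133], [0.0, 443.51551278357914, 206.80728919170167], [0.0, 0.0, 1.0]] 0.0249925187236978 [[0.83, -0.558, 0.008], [-0.348, -0.529, -0.774], [0.436, 0.64, -0.633]] [-0.434, 0.256, 1.036]
jar_left [([265.0, 197.0], 0.83)]
jar_right [([353.0, 231.0], 0.93), ([320.0, 253.0], 0.8), ([286.0, 228.0], 0.78), ([293.0, 267.0], 0.65), ([229.0, 235.0], 0.56)]
jar_rack [([270.0, 225.0], 0.72), ([394.0, 275.0], 0.17)]
reader [([399.0, 276.0], 0.69)]
window [([394.0, 274.0], 0.87), ([329.0, 366.0], 0.36), ([269.0, 225.0], 0.28)]
left_seat [([271.0, 226.0], 0.62)]
top [[431.22846951496757, 0.0, 277.4910710289995], [0.0, 431.22846951496757, 214.82940386302707], [0.0, 0.0, 1.0]] -0.00858354136019164 [[-0.007, -1.0, -0.013], [-0.986, 0.009, -0.164], [0.164, 0.012, -0.986]] [-0.01, 0.53, 1.364]
jar_left [([234.0, 210.0], 0.65)]
jar_right [([323.0, 210.0], 0.78), ([324.0, 232.0], 0.75), ([268.0, 261.0], 0.64), ([283.0, 215.0], 0.6), ([371.0, 179.0], 0.55)]
jar_rack [([260.0, 218.0], 0.83)]
reader [([370.0, 178.0], 0.93)]
window [([369.0, 178.0], 0.93)]
left_seat [([256.0, 215.0], 0.78), ([398.0, 262.0], 0.24)]
0.7 [-0.04563834  0.71548836 -0.37137536] [ 8.17344572e-01  5.76149157e-01 -4.96418385e-06  1.10096497e-05]
```

View pics/scene0.png

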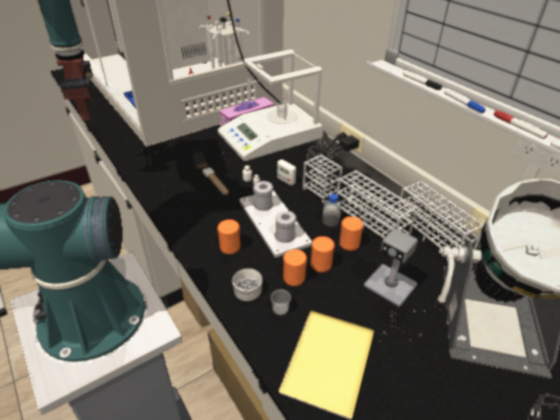

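View pics/top0.png

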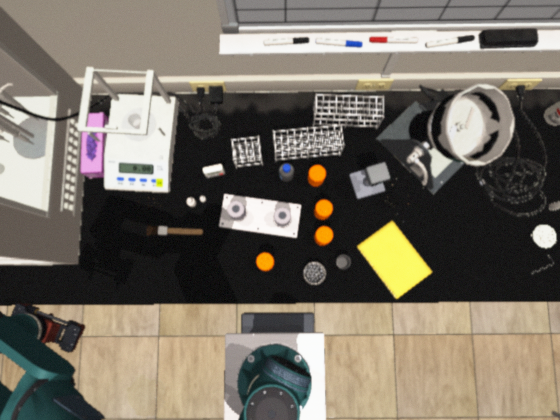

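The scene shows two grey jars: left at about (236,209) and right at (283,215) in the top view. The white rack is at (260,216) and the reader at (370,178). The four orange cylinders are decoys. Next I'll measure from depth.

```bash
cat > h.py <<'E'
from bench import *
import cv2,numpy as np
def cloud(c):
    K=c["intrinsics"];d=c["range_z"];k=c["k1"]
    v,u=np.mgrid[0:420,0:560]
    xd=(u-K[0,2])/K[0,0]; yd=(v-K[1,2])/K[1,1]
    x,y=xd.copy(),yd.copy()
    for _ in range(8):
        f=1+k*(x*x+y*y); x,y=xd/f,yd/f
    P=np.stack([x*d,y*d,d],-1)
    W=(P-c["t"])@c["R"]
    W[d<=0]=np.nan
    return W
def proj(c,X):
    p=c["R"]@np.asarray(X)+c["t"]; x,y=p[0]/p[2],p[1]/p[2]; f=1+c["k1"]*(x*x+y*y)
    return np.array([c["intrinsics"][0,0]*x*f+c["intrinsics"][0,2],c["intrinsics"][1,1]*y*f+c["intrinsics"][1,2]])
E
python3 - <<'E'
from h import *
names=["jar_left","jar_right","jar_rack","reader","sieve_mid","brush_mid","lab_timer_mid","small_beaker_mid","bottle_mid","notebook_mid"]
for n in ["top","scene"]:
    c=capture(n);W=cloud(c);np.savez(f"{n}.npz",W=W,im=c["image"],R=c["R"],t=c["t"],k1=c["k1"],intrinsics=c["intrinsics"])
    print(n)
    for q in names:
        for s in silhouettes(n,q)[:6]:
            P=W[s["region"]];P=P[~np.isnan(P[:,0])]
            if len(P)<5: continue
            print(q,round(s["conf"],2),np.round(s["xy"]),len(P),"med",np.median(P,0).round(3),"lo",np.percentile(P,3,axis=0).round(3),"hi",np.percentile(P,97,axis=0).round(3))
E
```

```text
top
jar_left 0.77 [235. 210.] 254 med [0.542 0.116 0.081] lo [0.52  0.094 0.032] hi [0.567 0.14  0.087]
jar_right 0.76 [285. 217.] 279 med [ 0.519 -0.029  0.081] lo [ 0.497 -0.052  0.008] hi [ 0.545 -0.004  0.087]
jar_right 0.74 [324. 206.] 271 med [ 0.542 -0.16   0.076] lo [ 0.521 -0.186  0.02 ] hi [ 0.57  -0.137  0.082]
jar_right 0.72 [264. 264.] 214 med [0.378 0.025 0.077] lo [0.356 0.003 0.071] hi [0.4   0.048 0.082]
jar_right 0.59 [316. 176.] 263 med [ 0.653 -0.14   0.076] lo [ 0.636 -0.164  0.017] hi [ 0.681 -0.118  0.082]
jar_right 0.51 [324. 232.] 270 med [ 0.458 -0.158  0.076] lo [ 0.436 -0.183  0.017] hi [ 0.484 -0.136  0.082]
jar_rack 0.75 [259. 215.] 2052 med [0.531 0.044 0.014] lo [ 0.473 -0.078  0.005] hi [0.598 0.168 0.02 ]
jar_rack 0.54 [283. 214.] 279 med [ 0.522 -0.029  0.081] lo [ 0.497 -0.052  0.014] hi [ 0.56  -0.004  0.087]
jar_rack 0.21 [213. 169.] 198 med [0.678 0.197 0.06 ] lo [0.669 0.168 0.015] hi [0.695 0.226 0.068]
reader 0.92 [373. 178.] 1018 med [ 0.632 -0.307  0.019] lo [ 0.602 -0.365  0.003] hi [ 0.681 -0.267  0.174]
reader 0.39 [396. 260.] 2832 med [
[... 2179 characters left out ...]
.472 0.241 0.002] hi [0.5   0.422 0.017]
lab_timer_mid 0.63 [212. 176.] 255 med [0.481 0.343 0.013] lo [0.472 0.241 0.005] hi [0.5   0.421 0.017]
lab_timer_mid 0.52 [288. 174.] 343 med [0.676 0.191 0.041] lo [0.667 0.167 0.005] hi [0.696 0.227 0.066]
small_beaker_mid 0.67 [281. 303.] 396 med [ 0.379 -0.22   0.026] lo [ 0.356 -0.243  0.004] hi [ 0.397 -0.202  0.044]
bottle_mid 0.92 [331. 212.] 468 med [ 0.665 -0.056  0.055] lo [ 0.652 -0.069  0.006] hi [ 0.69  -0.031  0.098]
notebook_mid 0.79 [330. 365.] 6437 med [ 0.377 -0.402  0.008] lo [ 0.284 -0.492  0.004] hi [ 0.483 -0.305  0.011]
notebook_mid 0.68 [270. 228.] 1470 med [0.509 0.022 0.013] lo [ 0.466 -0.086  0.005] hi [0.587 0.165 0.017]
```

```bash
cat > fit.py <<'E'
from h import *
from scipy.optimize import least_squares
for n in ["top","scene"]:
    D=np.load(n+".npz");W=D["W"]; print(n,"cam",(-D["R"].T@D["t"]).round(3))
    def sel(x0,x1,y0,y1,z0,z1):
        m=(W[...,0]>x0)&(W[...,0]<x1)&(W[...,1]>y0)&(W[...,1]<y1)&(W[...,2]>z0)&(W[...,2]<z1)
        return W[m]
    def rect(P):
        r=cv2.minAreaRect((P[:,:2]*1000).astype(np.float32)); return np.round(r[0],1),np.round(r[1],1),round(r[2],1),len(P),P[:,2].mean().round(4)
    for nm,cx,cy in [("L",.543,.117),("R",.52,-.029)]:
        P=sel(cx-.04,cx+.04,cy-.04,cy+.04,.07,.1)
        (x,y),r=cv2.minEnclosingCircle((P[:,:2]*1000).astype(np.float32))
        print(nm,"top",x,y,r,"mean",P.mean(0).round(4),"zpct",np.percentile(P[:,2],[5,50,95]).round(4),len(P))
        P=sel(cx-.04,cx+.04,cy-.04,cy+.04,.02,.065)
        print("  side",len(P), P.min(0).round(3),P.max(0).round(3))
        if len(P)>30:
            s=least_squares(lambda p:np.hypot(P[:,0]-p[0],P[:,1]-p[1])-.027,[cx,cy],loss="soft_l1",f_scale=.002);print("  circ",s.x.round(4),np.sqrt(np.mean(s.fun**2)).round(4))
    for a in (0.006,0.009): print("rack",rect(sel(.44,.63,-.11,.2,a,.018)))
    P=sel(.55,.75,-.4,-.22,.125,.19); print("head",rect(P),P.min(0).round(3),P.max(0).round(3))
    P=sel(.55,.75,-.4,-.22,.16,.19); print("headtop",rect(P), P[:,2].max())
    P=sel(.55,.75,-.4,-.22,.007,.03); print("base",rect(P))
E
python3 fit.py
python3 - <<'E'
import cv2,numpy as np
a=np.load('top.npz')['im'][120:300,180:460];b=np.load('scene.npz')['im'][130:330,180:460]
cv2.imwrite('pics/za.png',cv2.resize(a,None,fx=2.8,fy=2.8,interpolation=cv2.INTER_CUBIC))
cv2.imwrite('pics/zb.png',cv2.resize(b,None,fx=2.8,fy=2.8,interpolation=cv2.INTER_CUBIC))
E
```

```text
top cam [ 0.298 -0.031  1.432]
L top 545.89599609375 119.92832946777344 28.224084854125977 mean [0.5455 0.1185 0.0815] zpct [0.0762 0.0817 0.0868] 233
  side 41 [0.507 0.084 0.02 ] [0.553 0.14  0.064]
  circ [0.5465 0.1194] 0.0049
R top 523.0735473632812 -29.039064407348633 27.017152786254883 mean [ 0.5226 -0.0288  0.0818] zpct [0.0774 0.082  0.0862] 229
  side 42 [ 0.482 -0.065  0.02 ] [0.559 0.011 0.065]
  circ [ 0.5235 -0.029 ] 0.0087
rack (array([535.,  45.]), array([309.2, 187.3]), 89.5, 2017, np.float64(0.0126))
rack (array([533.2,  39.8]), array([297.9, 180.7]), 88.7, 1677, np.float64(0.0137))
head (array([ 665.4, -355.6]), array([ 73.5, 170.2]), 38.8, 453, np.float64(0.1673)) [ 0.6   -0.399  0.129] [ 0.747 -0.283  0.178]
headtop (array([ 634.3, -318.7]), array([59.5, 65.3]), 13.3, 390, np.float64(0.1701)) 0.17761642335400546
base (array([ 651. , -310.2]), array([178.9, 196.2]), 90.0, 642, np.float64(0.0135))
scene cam [-0.002 -0.77   0.857]
L top 541.8367309570312 119.1348648071289 29.186668395996094 mean [0.5412 0.1149 0.0801] zpct [0.0723 0.0811 0.084 ] 211
  side 214 [0.517 0.092 0.02 ] [0.564 0.131 0.065]
  circ [0.545  0.1212] 0.0017
R top 521.4944458007812 -29.27216148376465 27.52394676208496 mean [ 0.5181 -0.0329  0.0802] zpct [0.0714 0.0811 0.0845] 262
  side 240 [ 0.494 -0.059  0.02 ] [ 0.543 -0.018  0.065]
  circ [ 0.5222 -0.0273] 0.0014
rack (array([539.1,  48.8]), array([178.7, 299.5]), 1.5, 1584, np.float64(0.0131))
rack (array([533.9,  44.5]), array([267. , 113.7]), 81.2, 1495, np.float64(0.0135))
head (array([ 632.8, -321.3]), array([59.6, 61. ]), 15.7, 785, np.float64(0.1628)) [ 0.599 -0.356  0.132] [ 0.669 -0.285  0.174]
headtop (array([ 633.2, -320.9]), array([58.3, 60.7]), 16.0, 548, np.float64(0.1688)) 0.17415178406262752
base (array([ 644.5, -317.3]), array([ 92.8, 101.5]), 15.1, 1087, np.float64(0.0133))
```

View pics/za.png

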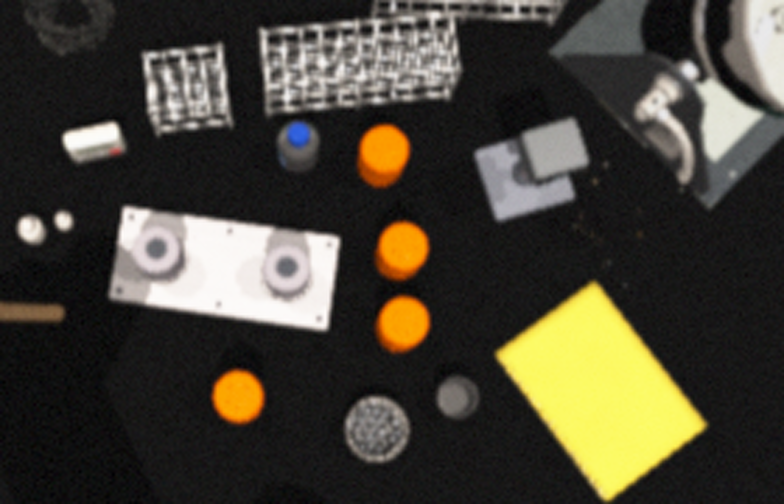

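View pics/zb.png

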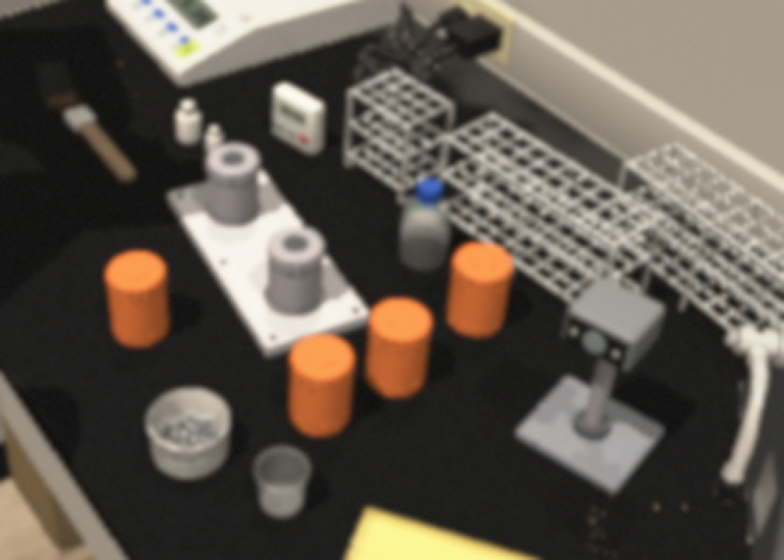

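The jar axes come out about 150 mm apart and the rack yaw is about −8.8°. The lens is on the reader head's face towards −x, at about (595,340) in the scene zoom. Next, the plane of the window face.

```bash
python3 - <<'E'
from h import *
for n in ["scene","top"]:
    W=np.load(n+".npz")["W"]
    m=(abs(W[...,0]-.634)<.07)&(abs(W[...,1]+.32)<.07)&(W[...,2]>.12)&(W[...,2]<.19)
    P=W[m]
    for yaw in (14,15.5,17):
        a=np.radians(yaw); u=P[:,:2]@[np.cos(a),np.sin(a)]; v=P[:,:2]@[-np.sin(a),np.cos(a)]
        z=P[:,2]; t=z>.165; s=(z>.133)&(z<.163)
        print(n,yaw,"top u",np.percentile(u[t],[1,50,99]).round(4),"v",np.percentile(v[t],[1,50,99]).round(4),"zmax",np.percentile(z,95).round(4))
        f=s&(u<np.percentile(u[t],50)-.02)
        if f.sum()>20:
            A=np.c_[v[f],np.ones(f.sum())]; k=np.linalg.lstsq(A,u[f],rcond=None)[0]; print("  front n",f.sum(),"slope deg",np.degrees(np.arctan(k[0])).round(1),"u med",np.median(u[f]).round(4),"std",u[f].std().round(4),"v range",np.percentile(v[f],[1,99]).round(4),"z",np.percentile(z[f],[1,99]).round(3))
E
python3 - <<'E'
from h import *
print(spot_in("scene","window")[:2])
a=np.radians(15.5);
print(inverse_kinematics([.545,.12,.043],[1,0,0,0]))
E
```

```text
scene 14 top u [0.5101 0.5345 0.5643] v [-0.494  -0.466  -0.4354] zmax 0.1717
  front n 198 slope deg -2.1 u med 0.51 std 0.0017 v range [-0.4922 -0.4365] z [0.138 0.163]
scene 15.5 top u [0.4979 0.5226 0.5526] v [-0.5079 -0.48   -0.4491] zmax 0.1717
  front n 206 slope deg -1.7 u med 0.4977 std 0.0018 v range [-0.5073 -0.45  ] z [0.137 0.163]
scene 17 top u [0.4846 0.5096 0.5399] v [-0.5214 -0.4935 -0.4627] zmax 0.1717
  front n 207 slope deg -0.3 u med 0.4853 std 0.0017 v range [-0.5207 -0.4629] z [0.137 0.163]
top 14 top u [0.5104 0.5386 0.566 ] v [-0.4929 -0.4621 -0.4326] zmax 0.1746
  front n 30 slope deg 1.6 u med 0.511 std 0.0019 v range [-0.4898 -0.4329] z [0.139 0.163]
top 15.5 top u [0.4979 0.5264 0.5536] v [-0.5066 -0.4761 -0.4468] zmax 0.1746
  front n 30 slope deg 3.1 u med 0.4985 std 0.0021 v range [-0.503  -0.4462] z [0.139 0.163]
top 17 top u [0.4855 0.5138 0.541 ] v [-0.5201 -0.4899 -0.4603] zmax 0.1746
  front n 30 slope deg 4.6 u med 0.4857 std 0.0023 v range [-0.5159 -0.4593] z [0.139 0.163]
[{'xy': [396.0, 273.3], 'conf': 0.96}, {'xy': [286.2, 226.0], 'conf': 0.57}]
[ 9.29448610e-02  5.21454861e-01  1.77642676e+00 -4.44089210e-16
  8.43711038e-01  9.29448610e-02]
```

```bash
cat >> h.py <<'E'
from scipy.spatial.transform import Rotation as Ro
def Q(yaw):  # tool down, jaw axis at world yaw (rad)
    x=np.array([np.cos(yaw),np.sin(yaw),0]);z=np.array([0,0,-1.]);y=np.cross(z,x)
    return Ro.from_matrix(np.c_[x,y,z]).as_quat()
E
python3 - <<'E'
from h import *
for yd in (90,-90,81,-99):
  for p in ([.545,.12,.15],[.5225,-.028,.15],[.531,-.351,.131]):
    print(yd,p,(lambda j:None if j is None else np.round(j,2))(inverse_kinematics(p,Q(np.radians(yd)))))
E
```

```text
90 [0.545, 0.12, 0.15] [ 0.09  0.38  1.69 -0.    1.08 -1.48]
90 [0.5225, -0.028, 0.15] [-0.19  0.33  1.76 -0.    1.05 -1.76]
90 [0.531, -0.351, 0.131] [-0.69  0.5   1.53 -0.    1.12 -2.26]
-90 [0.545, 0.12, 0.15] [ 0.09  0.38  1.69 -0.    1.08  1.66]
-90 [0.5225, -0.028, 0.15] [-0.19  0.33  1.76 -0.    1.05  1.39]
-90 [0.531, -0.351, 0.131] [-0.69  0.5   1.53 -0.    1.12  0.88]
81 [0.545, 0.12, 0.15] [ 0.09  0.38  1.69 -0.    1.08 -1.32]
81 [0.5225, -0.028, 0.15] [-0.19  0.33  1.76 -0.    1.05 -1.6 ]
81 [0.531, -0.351, 0.131] [-0.69  0.5   1.53 -0.    1.12 -2.11]
-99 [0.545, 0.12, 0.15] [ 0.09  0.38  1.69 -0.    1.08  1.82]
-99 [0.5225, -0.028, 0.15] [-0.19  0.33  1.76 -0.    1.05  1.54]
-99 [0.531, -0.351, 0.131] [-0.69  0.5   1.53 -0.    1.12  1.04]
```

Run:
```python
from h import *
q=Q(-np.pi/2)
move_ptp([.545,.12,.17],q)
print(current_clock(),current_position(),current_finger_gap())
c=capture("wrist");cv2.imwrite("pics/w1.png",c["image"]);W=cloud(c)
for x,y in ((.545,.12),(.5225,-.028)):
    m=(np.hypot(W[...,0]-x,W[...,1]-y)<.05)&(W[...,2]>.07)&(W[...,2]<.095)
    P=W[m]; 
    if len(P)<20: print(len(P));continue
    (a,b),r=cv2.minEnclosingCircle((P[:,:2]*1000).astype(np.float32)); print(a,b,r,len(P),np.percentile(P[:,2],[5,50,95]).round(4))
    v,u=np.nonzero(m); print("pix",u.min(),u.max(),v.min(),v.max())
print(current_force())
```

```text
3.8833 [0.54492997 0.12065564 0.17008972] 0.0878446885661389
543.7727661132812 118.87226104736328 27.841230392456055 4224 [0.0786 0.0807 0.082 ]
pix 244 319 179 252
521.6200561523438 -29.216087341308594 28.221250534057617 3928 [0.0742 0.0807 0.082 ]
pix 436 513 209 279
[-0.16949732  0.69906639  0.1382761 ]
```

View pics/w1.png

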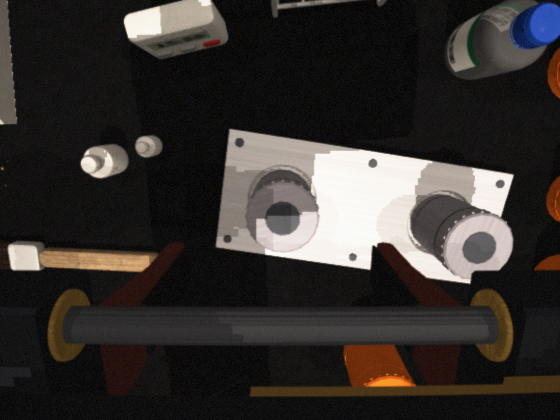

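The wrist view shows both grey jars, left at (282,215) and right at (475,245), and both fingers are clear. The fit agrees within 1–2 mm: L (0.544, 0.119), R (0.522, −0.029). Now lifting the left jar.

```bash
cat >> h.py <<'E'
q=Q(-np.pi/2)
LX=[.5445,.1195]; RX=[.522,-.0285]; GZ=.0237; UP=.057
def st(s): print(s,"t",round(current_clock(),2),"p",current_position().round(4),"F",np.round(current_force(),2),"T",np.round(current_torque(),3),"gap",round(current_finger_gap(),4))
def pick(XY):
    servo_line([*XY,GZ+UP],q,rate=.1); sleep(.3); st("empty@up")
    servo_line([*XY,GZ],q,rate=.1); st("down")
    move_gripper(.04); st("shut")
    servo_line([*XY,GZ+UP],q,rate=.06); sleep(.6); st("lift")
    f=[]
    for _ in range(10): f.append(current_force()); sleep(.05)
    f=np.array(f); print("MEAN F",f.mean(0).round(3),f.std(0).round(3))
E
python3 - <<'E'
from h import *
pick(LX)
c=capture("wrist");cv2.imwrite("pics/w2.png",c["image"])
c=capture("scene");cv2.imwrite("pics/s2.png",cv2.resize(c["image"][130:330,180:460],None,fx=2.8,fy=2.8))
E
```

```text
empty@up t 5.28 p [0.5448 0.1195 0.0812] F [-0.6   0.76  0.4 ] T [ 0.047  0.144 -0.002] gap 0.0876
down t 5.99 p [0.5447 0.1195 0.0238] F [ 0.64 -0.04  1.1 ] T [-0.03   0.093  0.001] gap 0.0878
shut t 6.62 p [0.5446 0.1193 0.024 ] F [-0.69 -2.1   2.86] T [-0.271  0.243  0.077] gap 0.0542
lift t 8.32 p [0.5445 0.1195 0.0807] F [ 0.32  1.41 -7.22] T [-0.036  0.199  0.018] gap 0.0543
MEAN F [ 0.062 -0.026 -7.116] [0.239 0.623 0.447]
```

View pics/s2.png

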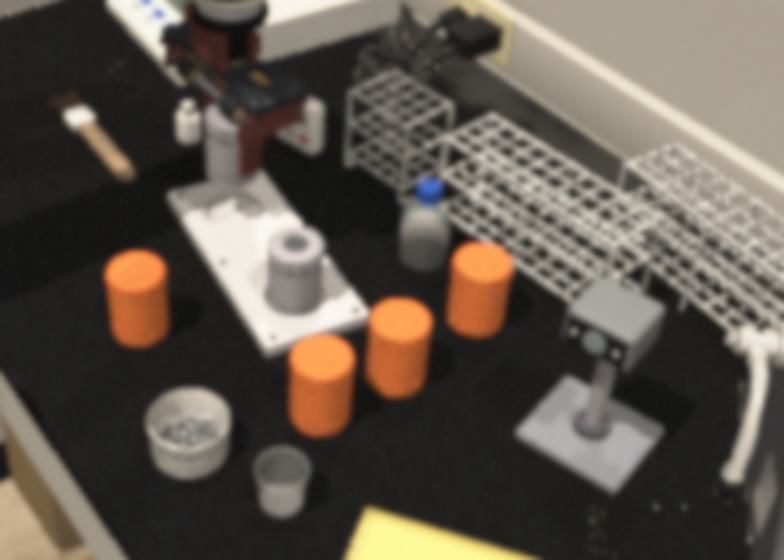

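The left jar is held upright over its seat and the load is about 7.3 N (0.75 kg), so it's probably the heavy one. I'll set it back and lift the right one.

```bash
cat >> h.py <<'E'
def put(XY):
    servo_line([*XY,GZ+.008],q,rate=.06); sleep(.2)
    hit=servo_line([*XY,GZ-.001],q,rate=.02,contact_N=4); st("seat hit=%s"%hit)
    if current_position()[2]>GZ+.003: print("TOO HIGH - not released"); return False
    move_gripper(.088); sleep(.1); st("open")
    servo_line([*XY,.15],q,rate=.12); return True
E
python3 - <<'E'
from h import *
if put(LX):
    move_ptp([*RX,.15],q)
    c=capture("wrist");cv2.imwrite("pics/w3.png",c["image"]);W=cloud(c)
    for x,y in (LX,RX):
        P=W[(np.hypot(W[...,0]-x,W[...,1]-y)<.05)&(W[...,2]>.07)&(W[...,2]<.095)]
        if len(P)<20: print(len(P));continue
        (a,b),r=cv2.minEnclosingCircle((P[:,:2]*1000).astype(np.float32)); print(a,b,r,len(P),np.percentile(P[:,2],[5,50,95]).round(4))
    st("above R")
E
```

```text
seat hit=True t 10.5 p [0.5446 0.1196 0.0239] F [ 0.34 -0.45  4.34] T [0.117 0.127 0.026] gap 0.0544
open t 11.3 p [0.5428 0.1193 0.0227] F [-0.3  -0.91  0.53] T [0.025 0.16  0.019] gap 0.0877
543.588134765625 118.71466064453125 28.311466217041016 5333 [0.0748 0.0805 0.0818]
521.019775390625 -29.323030471801758 27.91752052307129 4935 [0.0788 0.0807 0.082 ]
above R t 13.21 p [ 0.5222 -0.0274  0.1498] F [-0.8  -0.79 -0.35] T [ 0.02   0.097 -0.021] gap 0.0878
```

View pics/w3.png

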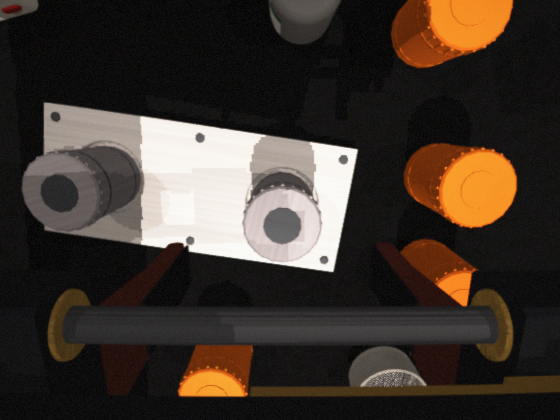

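The left jar, at (80,185), stands seated and upright again with its lid at 80 mm. The right jar, at (283,222), is under the gripper. Lifting the right jar.

Run:
```python
from h import *
pick(RX)
```

```text
empty@up t 14.35 p [ 0.5224 -0.0286  0.0812] F [0.36 0.31 0.63] T [-0.026  0.169 -0.033] gap 0.0879
down t 15.07 p [ 0.5222 -0.0285  0.0238] F [-0.11 -0.53  0.1 ] T [-0.066  0.11   0.004] gap 0.088
shut t 15.7 p [ 0.5222 -0.0287  0.0239] F [-0.05 -0.72  2.5 ] T [-0.126  0.213  0.004] gap 0.0531
lift t 17.4 p [ 0.522  -0.0285  0.0806] F [ 0.15  0.45 -3.18] T [-0.037  0.146  0.003] gap 0.0529
MEAN F [-0.143 -0.133 -3.323] [0.345 0.354 0.281]
```

The right jar's load is about 3.6 N against 7.3 N for the left, so the left is clearly heavier. I'll return the right jar and take the left one.

Run:
```python
from h import *
if put(RX):
    move_ptp([LX[0]-.0007,LX[1]-.0005,.15],q)
    c=capture("wrist");W=cloud(c)
    for x,y in (LX,RX):
        P=W[(np.hypot(W[...,0]-x,W[...,1]-y)<.05)&(W[...,2]>.07)&(W[...,2]<.095)]
        if len(P)<20: print(len(P));continue
        (a,b),r=cv2.minEnclosingCircle((P[:,:2]*1000).astype(np.float32)); print(a,b,r,len(P),np.percentile(P[:,2],[5,50,95]).round(4))
    pick(LX)
    servo_line([*LX,.23],q,rate=.12); st("high")
    c=capture("wrist");cv2.imwrite("pics/w4.png",c["image"])
    c=capture("scene");cv2.imwrite("pics/s4.png",cv2.resize(c["image"][130:330,180:460],None,fx=2.8,fy=2.8))
```

```text
seat hit=True t 19.49 p [ 0.5221 -0.0287  0.0237] F [-0.02  0.21  3.69] T [0.045 0.213 0.006] gap 0.0529
open t 20.31 p [ 0.5211 -0.0284  0.0232] F [ 0.22  1.19 -0.58] T [0.023 0.138 0.05 ] gap 0.0878
543.4100341796875 119.12798309326172 28.128631591796875 4959 [0.0787 0.0807 0.082 ]
521.4255981445312 -28.792016983032227 27.904541015625 4044 [0.0733 0.0807 0.082 ]
empty@up t 23.36 p [0.5449 0.1196 0.0812] F [ 0.01 -0.23  0.25] T [0.021 0.172 0.016] gap 0.0878
down t 24.07 p [0.5447 0.1196 0.0238] F [ 0.48 -0.13  0.87] T [-0.003  0.151 -0.01 ] gap 0.0875
shut t 24.7 p [0.5447 0.1195 0.024 ] F [-0.96 -0.42  2.94] T [-0.044  0.187  0.081] gap 0.0543
lift t 26.4 p [0.5445 0.1195 0.0807] F [ 0.25 -0.35 -6.76] T [-0.006  0.127  0.003] gap 0.0541
MEAN F [ 0.011 -0.266 -7.011] [0.378 0.471 0.476]
high t 28.29 p [0.5438 0.1194 0.2291] F [-0.77 -0.58 -7.97] T [-0.042  0.134  0.022] gap 0.0544
```

View pics/s4.png

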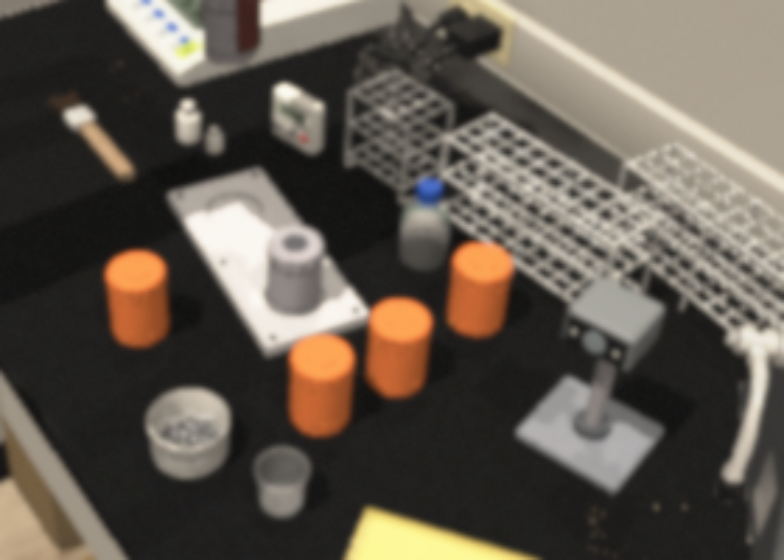

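The heavy jar is up and the right jar stands in its seat at (295,270) in the zoom. Moving over to the reader at height, with a wrist look at the head on the way.

Run:
```python
from h import *
q2=Q(np.radians(-74))
move_ptp([.52,-.33,.23],q2); sleep(.3); st("over")
c=capture("wrist");cv2.imwrite("pics/w5.png",c["image"]);W=cloud(c);np.savez("w5.npz",W=W)
m=(abs(W[...,0]-.634)<.07)&(abs(W[...,1]+.32)<.07)&(W[...,2]>.12)&(W[...,2]<.19)
P=W[m];t=P[:,2]>.163
print(cv2.minAreaRect((P[t,:2]*1000).astype(np.float32)),np.percentile(P[t,2],[5,50,95]),len(P))
for yaw in (14,15,16,17):
    a=np.radians(yaw); u=P[:,:2]@[np.cos(a),np.sin(a)]; v=P[:,:2]@[-np.sin(a),np.cos(a)]
    print(yaw,"top u",np.percentile(u[t],[1,99]).round(4),"v",np.percentile(v[t],[1,99]).round(4))
```

```text
over t 30.34 p [ 0.5203 -0.3293  0.2301] F [-0.33  0.31 -7.04] T [-0.006  0.129 -0.009] gap 0.0543
((630.7916259765625, -320.8928527832031), (52.98933029174805, 62.443092346191406), 15.94360637664795) [0.16556825 0.16946274 0.17074719] 10251
14 top u [0.5086 0.56  ] v [-0.4935 -0.4338]
15 top u [0.5005 0.5518] v [-0.5028 -0.4431]
16 top u [0.4921 0.5434] v [-0.5119 -0.4524]
17 top u [0.4836 0.5349] v [-0.5209 -0.4613]
```

View pics/w5.png

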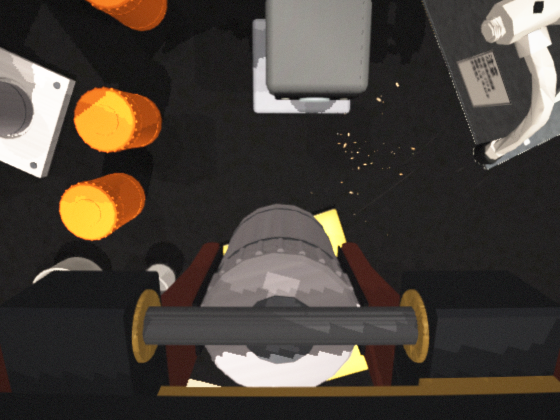

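The wrist view shows the reader head at (318,45) with its lens facing the held jar. Its yaw is 15.9° and its front face agrees within 1.5 mm with the earlier fit. Moving to the show point.

Run:
```python
from h import *
q2=Q(np.radians(-74)); S=[.5291,-.3503]
servo_line([*S,.23],q2,rate=.1)
servo_line([*S,.1313],q2,rate=.08); sleep(.6); st("show"); print(np.abs(current_qvel()).max())
for n in ["scene","top","wrist"]:
    c=capture(n);W=cloud(c);np.savez(f"f_{n}.npz",W=W,im=c["image"])
    cv2.imwrite(f"pics/f_{n}.png",c["image"] if n=="wrist" else cv2.resize(c["image"][130:370,180:500],None,fx=2.4,fy=2.4))
    a=np.radians(16)
    for s in silhouettes(n,"jar_left")[:3]:
        P=W[s["region"]];P=P[~np.isnan(P[:,0])]
        print(n,round(s["conf"],2),s["xy"],np.percentile(P,[3,50,97],axis=0).round(3).tolist())
    P=W[(np.hypot(W[...,0]-S[0],W[...,1]-S[1])<.03)&(W[...,2]>.10)&(W[...,2]<.2)]
    print(n,len(P),"z range",np.percentile(P[:,2],[1,50,99]).round(4) if len(P) else "")
print(current_clock())
```

```text
show t 32.75 p [ 0.5291 -0.3503  0.1313] F [-0.38 -0.5  -6.43] T [0.003 0.095 0.004] gap 0.0542
0.0012111351106140588
scene 0.87 [376.4, 275.2] [[0.503, -0.378, 0.115], [0.514, -0.361, 0.166], [0.536, -0.329, 0.19]]
scene 869 z range [0.1156 0.169  0.1915]
top 8 z range [0.1788 0.188  0.1929]
wrist 0.85 [279.5, 284.4] [[0.508, -0.371, 0.127], [0.543, -0.348, 0.188], [0.555, -0.327, 0.189]]
wrist 17672 z range [0.1197 0.1875 0.1963]
33.05
```

View pics/f_scene.png

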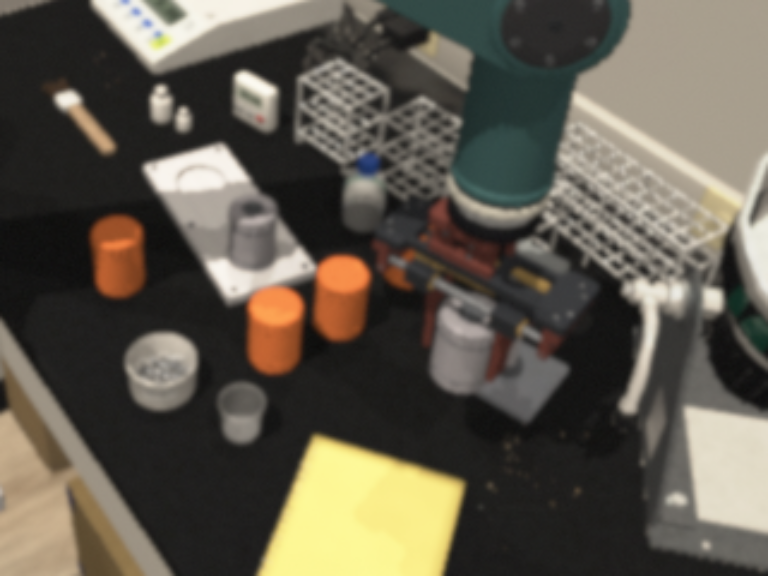

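View pics/f_wrist.png

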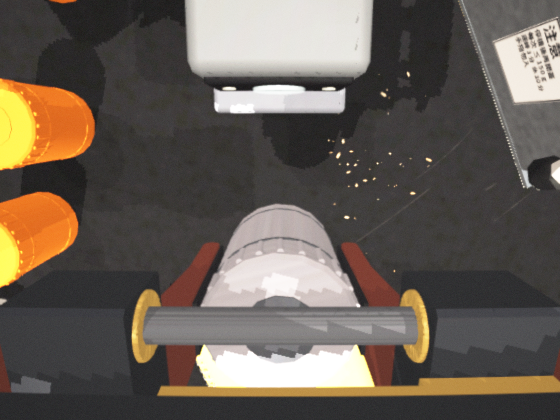

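The heavy jar hangs upright facing the lens, and the right jar stands in its seat. One more relative check of jar axis against head, using the same wrist picture.

Run:
```python
from h import *
from scipy.optimize import least_squares
a=np.radians(16);S=np.array([.5291,-.3503])
for n in ["wrist","scene"]:
    W=np.load(f"f_{n}.npz")["W"]
    m=(abs(W[...,0]-.634)<.07)&(abs(W[...,1]+.32)<.07)&(W[...,2]>.163)&(W[...,2]<.18)
    uv=lambda P:np.c_[P[:,:2]@[np.cos(a),np.sin(a)],P[:,:2]@[-np.sin(a),np.cos(a)]]
    H=uv(W[m]); print(n,"head front u",np.percentile(H[:,0],[.5,1,2]).round(4) if len(H) else "","v",np.percentile(H[:,1],[1,99]).round(4)if len(H) else "")
    P=W[(np.hypot(W[...,0]-S[0],W[...,1]-S[1])<.04)&(W[...,2]>.12)&(W[...,2]<.172)]
    for lo,hi in ((.118,.145),(.145,.172)):
        p=P[(P[:,2]>lo)&(P[:,2]<hi)]; 
        if len(p)<30: continue
        s=least_squares(lambda x:np.hypot(p[:,0]-x[0],p[:,1]-x[1])-.027,S,loss="soft_l1",f_scale=.001);print(lo,len(p),s.x.round(4),uv(s.x[None]).round(4))
print("target uv",uv(S[None]))
```

```text
wrist head front u [0.4912 0.4914 0.4917] v [-0.5117 -0.4528]
0.118 1629 [ 0.5279 -0.3508] [[ 0.4108 -0.4828]]
0.145 3387 [ 0.5281 -0.3507] [[ 0.411  -0.4827]]
scene head front u [0.4925 0.4926 0.4945] v [-0.5125 -0.4638]
0.118 224 [ 0.5311 -0.3497] [[ 0.4141 -0.4826]]
0.145 308 [ 0.5308 -0.3503] [[ 0.4137 -0.483 ]]
target uv [[ 0.4120478 -0.4825697]]
```

Run:
```python
from h import *
c=capture("top");W=cloud(c)
P=W[(np.hypot(W[...,0]-RX[0],W[...,1]-RX[1])<.04)&(W[...,2]>.07)&(W[...,2]<.1)];print(len(P),P.mean(0) if len(P) else 0)
print(np.abs(current_qvel()).max());st("final");close_job()
```

```text
0 0
0.0010291773456380469
final t 33.1 p [ 0.5291 -0.3503  0.1313] F [-0.45  0.11 -7.46] T [-0.019  0.11   0.014] gap 0.0543
the job is handed in; nothing more can be done
```

I lifted the left jar about 5.7 cm, which put its underside about 5 cm above the rack plate, and set it back in its seat. I then lifted the right jar just as high. The left one loaded the wrist with about 7.3 N and the right one with about 3.6 N, so the left is the heavier. I returned the right jar to its seat, picked up the left one again and handed the job in at 33 s while holding it at the reader.

**Last checks on the held jar:**
- **Distance:** its axis is 79–80 mm from the front face of the reader head, measured with the wrist and scene cameras. The lens may stick out from that face by 1–2 mm, so the true distance to the window could be slightly less.
- **Sideways and height:** it is within about 1 mm sideways of the window. The lid top is at 0.1875 m, which puts the middle at 0.150 m, level with the window.
- **Upright and still:** axis fits low and high on the jar agree within 0.5 mm, and the joint speeds are about 0.001 rad/s.

**Other jar:** the scene picture shows it standing in the right seat. One final check, from the top camera, returned no points there, most likely because the arm blocked the view. That left the scene picture, plus a wrist reading taken just after I set the jar down. That reading put its lid at 80.7 mm, the seated height.

**Bystanders:** nothing else on the bench appeared to have moved in the pictures. I did not measure the bystanders again at the end.

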